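# Drive board: plug the terminals and stack the heatsink for bonding

## Task

Make up the drive board: plug the long green terminal block down into the long header and the short one into the short header (either way round). Lay the pink ceramic plate, without dropping it, flat inside the corner stops on the black power module, its long side along the module's, set the heatsink fins up and centred on the ceramic, its long side along the ceramic's, and centre the large tin of screws on top of the fins as the weight that presses the joint. Leave the small tin where it lies.

Things in the scene. Friction and masses are not known exactly. Their poses are not given: they have to be found in the camera images.
- drive_board: dark green circuit board on four brass stand-offs, 136 (x) x 150 (y) mm, its top 8 mm above the bench; fixed where it stands. Origin under its centre at bench level; its +x points to the edge where the power module sits, +y to the left of that. The power module is in the middle of the far half, the two pin headers are in the near half, one left and one right (which is which varies).
- power_module: black power module soldered on the board: case 60 (x) x 70 (y) mm, 8 mm high, with a bare copper-coloured seat on top. Origin at the centre of its underside (8 mm above the bench); the seat is 8 mm above the origin. Four L-shaped corner stops 3 mm high round the seat leave 46 (x) x 56 (y) mm between them, open in the middle of all sides. Fixed.
- header_long: long green pin header (8 gold pins) fixed on the board. Origin: centre of its underside, 8 mm above the bench; y is its long axis. Open-topped, inside 17 (x) x 46 (y) mm, floor 3 mm and flared lips 12 mm above the origin, 25 x 56 mm outside. The long sides are open over the middle 28 mm, where fingers can pass.
- header_short: short green pin header (6 gold pins) on the board, as the long one but 17 (x) x 36 (y) mm inside and 25 x 46 mm at the lips. Origin, axes, floor and lip heights as for the long one. Fixed.
- insulator: pink ceramic insulator plate, 38 (x) x 48 (y) x 6 mm, about 36 g, brittle. Origin at the centre of its underside.
- heatsink: dark grey aluminium heatsink, 60 (x) x 50 (y) x 26 mm, about 80 g: flat base 5 mm thick below, fins on top that run along its x (the 60 mm). Grasp it across the 50 mm (y). Origin at the centre of its underside.
- screw_tin: large round pale grey tin, full of screws, 60 mm across, 26 mm high, about 0.2 kg. Origin at the centre of its underside.
- terminal_long: long green 8-way terminal block, 12 (x) x 40 (y) x 13 mm. Origin at the centre of its underside; its long axis is its y. Grasp it across the 12 mm.
- terminal_short: short green 6-way terminal block, 12 (x) x 30 (y) x 13 mm. Origin at the centre of its underside; its long axis is its y. Grasp it across the 12 mm.
- small_tin: small round pale grey tin, 37 mm across, 14 mm high, origin at the centre of its underside. Not part of the job; stays where it lies. (Behind the leftmost parts stands a hot-air station with a metal can on its lid, 0.15 m high in all: travel with the fingertips higher than that.)

How it is judged:
At the end, for the whole second after the job is handed in: Terminals on the floor of their own headers (7 mm, 14 deg); ceramic flat on the module seat (8 mm, 14 deg); heatsink level on the ceramic (8 mm, 11 deg); large tin level on the fins (12 mm from its centre); all released and at rest; small tin within 30 mm of its start (horizontal distance between terminal_long and header_long below 0.007 m and z of terminal_long in the frame of header_long between 0.001 and 0.0055 m and angle between each of terminal_long, terminal_short, insulator, heatsink, screw_tin's own z axis and vertical below 0.1 rad and angle between the y axis of terminal_long and the y axis of header_long, either way round below 0.25 rad and horizontal distance between terminal_short and header_short below 0.007 m and z of terminal_short in the frame of header_short between 0.001 and 0.0055 m and angle between the y axis of terminal_short and the y axis of header_short, either way round below 0.25 rad and horizontal distance between insulator and power_module below 0.008 m and z of insulator in the frame of power_module between 0.006 and 0.0095 m and angle between the y axis of insulator and the y axis of power_module, either way round below 0.25 rad and horizontal distance between heatsink and insulator below 0.008 m and z of heatsink in the frame of insulator between 0.004 and 0.008 m and angle between the x axis of heatsink and the y axis of insulator, either way round below 0.2 rad and horizontal distance between screw_tin and heatsink below 0.012 m and z of screw_tin in the frame of heatsink between 0.024 and 0.029 m and linear speed of each of insulator, heatsink, screw_tin, terminal_long, terminal_short below 0.02 m/s and distance of small_tin from where it was at the start of the episode below 0.03 m); the robot touches nothing.
It fails at once if the ceramic plate is dropped (falls free, faster than 0.6 m/s, about 18 mm) (linear speed of insulator above 0.6 m/s and contact force between the fingers and insulator below 0.05 N).
It fails at once if the small tin is pushed or carried more than 30 mm from where it lay (distance of small_tin from where it was at the start of the episode above 0.03 m).
It also fails if it takes over 115 s, if anything falls off the work surface, if the arm or the gripper's body presses on something with over 40 N, if the wrist force passes 120 N, or if a joint passes its speed limit or range.

## Robot

A 6-joint arm with a two-finger parallel gripper is mounted at the origin on a cart in front of the work surface, level with it; the furniture and walls round the work are solid. World frame = base frame: x ahead of the robot, y to its left, z up, the work surface at z = 0. Lengths are in m, angles in rad, forces in N, time in s.
With the tool pointing down it reaches from about 0.425 to 0.95 m from the base axis. Payload 3.5 kg.
Tool frame: the origin (TCP) lies at the very end of the fingers, on their centre line; the grasp point (between the pads) lies ctrl.pinch_z behind it (ctrl.pinch_z is the distance from the TCP to the grasp point, in m); z points along the fingers, y is the line along which they close (so a half turn about z gives the same grasp; the last joint's range is limited). The gripper opens to 85 mm and grips with 20 to 120 N. Pads are 22 mm wide; open, the fingers measure 114 mm over their backs; the gripper's body (76 mm by 85 mm) begins 54 mm behind the grasp point. The pads swing forward as they close: fully open they stand 13 mm farther back than shut.
Start: joints at [-1.389, 0.286, 1.577, -0, 1.279, -0.15], TCP at [0.22, -0.638, 0.231] pointing down, gripper open.
Joint ranges: [-2.77, 2.77], [-0.9, 2.22], [0.21, 2.48], [-1.53, 4.67], [0.24, 2.81], [-2.84, 2.84]. Speed limits (rad/s): [2.79, 2.79, 3.14, 3.14, 3.14, 3.14].

## Interface

Orientations are given as a unit quaternion [x, y, z, w].
In Python, from plant import ctrl gives the robot as it stands.
- The arm moves only by the shell command python3 -m inch 'ROWS' [FORCE]. ROWS is a JSON list of rows, 1 to 10 of them, each of 7 numbers: dx, dy, dz in units of 25 mm, then a rotation vector rx, ry, rz in units of 0.25 rad, then the opening from 0.0 (shut) to 1.0 (fully open); each row is the pose to reach, as a shift and turn from the pose commanded when the command began, along the tool's axes at that moment; what a row does not reach only later rows make up. A row lasts 1/8 s, in which the tool goes at most 0.0625 m and 0.188 rad, less where a joint would pass 70% of its speed; a pose out of reach is approached as far as the arm can. The fingers move at their own pace and stop on an object; FORCE is the grip in N (left out, the last holds). Time passes only in rows, so rows that do not move let the fingers close. It prints the time, the measured TCP pose, the force, the opening and the grip force at its end. Input that does not fit is refused with a message, and nothing moves.
- ctrl.get_state(): the state, without advancing time (a new reading comes with each control period).
- ctrl.read_camera(name): name is "scene" or "top" or "wrist"; returns a dict with "pixels" (400x640x3 uint8, red, green, blue), "camera_matrix" (3x3 intrinsics, pixels), "xyz" and "orientation" of the camera in the world. Camera axes: x right, y down, z forward; pixel columns grow to the right and rows downward; lengths in m; the calibration is good to about 2 mm. A picture is of the moment at which its call begins. There is no depth.
- ctrl.sign_off(): hands the job in; it is judged then, once.
Trained networks look in the newest picture that a camera, given by its name, has taken for a name from the list of things; names that differ only in an ending like _2 or _b are one class to them, and where a whole thing is asked for, a point or a joint stands for the part that bears it (a point fixed in the world has none). Each returns a list of dicts, best first, with "conf" (0 to 1); they miss things now and then, are a little off and sometimes report something else, mostly with a low value. They report only what shows in the picture. A call takes as long as a camera call.
- ctrl.recognise(camera, thing): "position" ([x, y, z] in m, in world coordinates, good to about 4 mm: the middle of the surface that is visible of it).
- ctrl.masks_of(camera, thing): "region" (400x640 bool, what is visible of it).
- ctrl.mark_of(camera, thing): "position" ([x, y, z] in m, in world coordinates, good to about 4 mm: a listed point, or the origin of a listed thing).
The state is a dict: "time": time; "qpos": joint angles; "dq": joint speeds; "joint_efforts": joint torques, N m; "eef_pos": TCP position; "tcp_rot": TCP orientation; "contact_force": force on the tool from outside, world axes, zero at the start; "wrist_torque": the same for the moment, N m; "opening": opening from 0.0 (shut) to 1.0 (fully open); "finger_force": force on a finger pad.
Only numpy, scipy, OpenCV 4.12 (cv2) and the standard library are available. Lean on these libraries where they do the work, as an engineer would, in place of code of your own. Each camera call takes 0.05 s, during which the arm holds its last target. There are 200 camera calls.

## Working session

There is one attempt and no reset: what is moved stays moved. The work goes in short steps, Python scripts to look and compute and a shell command to move; the robot and the scene stay as the last step left them, time stands still between calls to the robot, and variables do not carry over. Pictures are saved under pics/ and viewed, at most 17 in all, crops included, and the job is handed in when it is done.

```bash
ls; mkdir -p pics; cat > h.py <<'E'
import numpy as np, cv2
from plant import ctrl
from scipy.spatial.transform import Rotation as R
def shot(cam,name=None):
    c=ctrl.read_camera(cam)
    if name: cv2.imwrite('pics/'+name,c['pixels'][:,:,::-1])
    return c
def ray(c,u,v,z):
    K=np.array(c['camera_matrix']);d=R.from_quat(c['orientation']).apply(np.linalg.inv(K)@[u,v,1.])
    p=np.array(c['xyz']);return p+d*(z-p[2])/d[2]
def proj(c,P):
    q=R.from_quat(c['orientation']).inv().apply(np.array(P)-c['xyz']);k=np.array(c['camera_matrix'])@q;return k[:2]/k[2]
def maskpose(c,m,z):
    ct=max(cv2.findContours(m.astype(np.uint8),cv2.RETR_EXTERNAL,cv2.CHAIN_APPROX_NONE)[0],key=len)
    P=np.array([ray(c,u,v,z)[:2] for u,v in ct[:,0]],np.float32)
    (x,y),(w,h),a=cv2.minAreaRect(P)
    if w>h: a+=90
    # a: direction of the short side (deg, from world x); long axis is a+90
    return np.round([x,y,min(w,h),max(w,h),(a+90)%180],4)
def st():
    s=ctrl.get_state();print(s['time'],np.round(s['eef_pos'],4),np.round(R.from_quat(s['tcp_rot']).as_matrix(),3).tolist(),s['opening'],ctrl.pinch_z)
E
cat > look.py <<'E'
from h import *
st()
H=dict(drive_board=.008,power_module=.016,header_long=.02,header_short=.02,insulator=.006,heatsink=.026,screw_tin=.026,terminal_long=.013,terminal_short=.013,small_tin=.014)
for cam in ['top','scene']:
    c=shot(cam,cam+'0.png');print(cam,np.round(c['xyz'],3),c['camera_matrix'][0])
    for n,z in H.items():
        r=ctrl.masks_of(cam,n)
        for d in r[:2]:print(n,round(d['conf'],2),d['region'].sum(),maskpose(c,d['region'],z))
        r=ctrl.mark_of(cam,n)
        for d in r[:2]:print('   mark',round(d['conf'],2),np.round(d['position'],4))
E
python3 look.py
```

```text
pics
0.0 [ 0.2198 -0.6375  0.2299] [[0.945, 0.326, -0.0], [0.326, -0.945, 0.002], [0.0, -0.002, -1.0]] 0.995516298467655 0.0187
top [0.254 0.087 1.291] [462.95580097   0.         318.11282174]
drive_board 0.69 1772 [ 0.4996 -0.1623  0.1413  0.1528 98.0618]
   mark 0.74 [ 0.4951 -0.1586 -0.0036]
power_module 0.7 513 [ 5.25100e-01 -1.55900e-01  6.20000e-02  7.00000e-02  9.77337e+01]
   mark 0.56 [ 0.528  -0.158   0.0094]
header_long 0.66 153 [ 4.57600e-01 -1.22200e-01  2.35000e-02  5.41000e-02  9.82807e+01]
   mark 0.74 [ 0.4583 -0.1198  0.0099]
   mark 0.48 [ 0.4533  0.2739 -0.005 ]
header_short 0.47 124 [ 4.71800e-01 -2.11400e-01  2.34000e-02  4.49000e-02  9.66641e+01]
   mark 0.56 [ 0.4693 -0.2076  0.0091]
insulator 0.57 216 [4.48700e-01 5.87000e-02 3.69000e-02 4.50000e-02 8.94797e+01]
   mark 0.55 [ 4.461e-01  5.860e-02 -2.000e-04]
heatsink 0.64 372 [0.5542 0.1208 0.0478 0.0605 0.013 ]
   mark 0.9 [ 0.5545  0.1222 -0.0012]
screw_tin 0.65 379 [ 0.4395  0.3709  0.0574  0.0579 45.8926]
   mark 0.73 [0.4367 0.3708 0.0037]
   mark 0.36 [ 0.561   0.0287 -0.0032]
   mark 0.56 [ 0.4537  0.
[... 666 characters left out ...]
5000e-02 9.49000e-02 8.92464e+01]
   mark 0.54 [0.4472 0.0615 0.0017]
heatsink 0.89 457 [5.4630e-01 1.0890e-01 8.3200e-02 8.9300e-02 8.9598e+01]
heatsink 0.26 164 [5.43700e-01 9.30000e-03 3.17000e-02 5.94000e-02 5.31243e+01]
   mark 0.57 [0.5622 0.1224 0.0007]
screw_tin 0.69 300 [4.28800e-01 3.51600e-01 5.80000e-02 1.11900e-01 6.50254e+01]
   mark 0.81 [ 0.4378  0.3711 -0.0015]
   mark 0.73 [0.5584 0.122  0.0009]
terminal_long 0.6 64 [4.48400e-01 2.62100e-01 1.88000e-02 6.18000e-02 8.46601e+01]
   mark 0.38 [0.4511 0.2679 0.0006]
   mark 0.63 [ 0.4479  0.1772 -0.0013]
small_tin 0.69 167 [5.56600e-01 2.29000e-02 3.48000e-02 6.04000e-02 5.31243e+01]
   mark 0.46 [5.604e-01 2.610e-02 5.000e-04]
```

```bash
python3 - <<'E'
import cv2
a=cv2.imread('pics/top0.png');print(a.shape)
cv2.imwrite('pics/top0c.png',cv2.resize(a[100:320,160:470],None,fx=2.5,fy=2.5,interpolation=cv2.INTER_CUBIC))
E
```

```text
(400, 640, 3)
```

View pics/top0c.png

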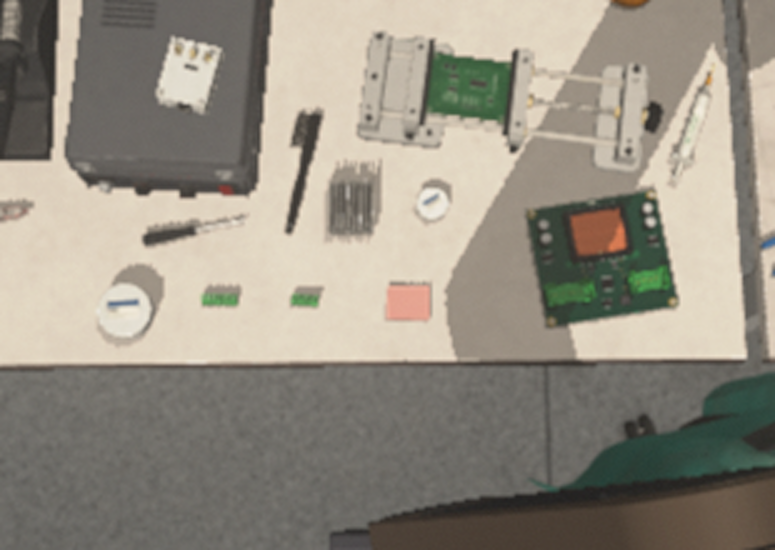

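View pics/scene0.png

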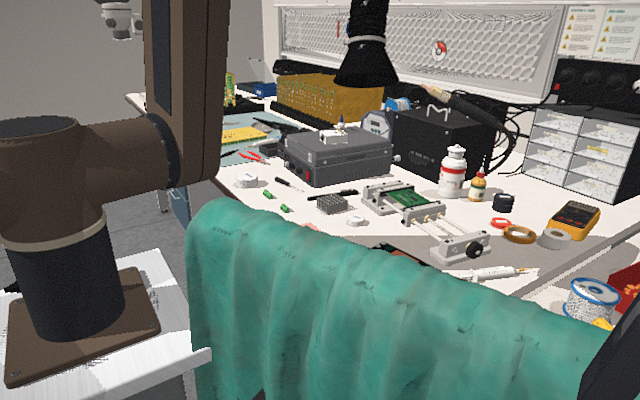

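The top crop shows the parts in a row along y: large tin (125,311), long terminal (222,297), short terminal (306,297), ceramic (408,301). The heatsink is at (354,203), the small tin at (433,204) and the board at (600,258). The long header is on the board's left. A teal cloth stands between the robot's start pose and the bench, so I'll find its height and check for overhead obstacles.

```bash
python3 - <<'E'
from h import *
T=shot('top');S=shot('scene')
def dr(c,u,v):
    d=R.from_quat(c['orientation']).apply(np.linalg.inv(np.array(c['camera_matrix']))@[u,v,1.]);return np.array(c['xyz']),d/np.linalg.norm(d)
# scene ray at several heights for cloth top edge
for u,v in [(195,215),(300,230),(400,265),(500,290),(590,312),(365,85)]:
    p,d=dr(S,u,v);print((u,v),[np.round(p+d*t,2).tolist() for t in (.2,.35,.5,.8,1.2)])
print('top z0',[np.round(ray(T,160+u/2.5,100+v/2.5,0)[:2],2).tolist() for u,v in [(560,485),(640,430),(700,400),(775,375),(380,520)]])
print('top z.3',[np.round(ray(T,160+u/2.5,100+v/2.5,.3)[:2],2).tolist() for u,v in [(560,485),(640,430),(700,400),(775,375),(380,520)]])
c=shot('wrist','w0.png');print(c['xyz'],R.from_quat(c['orientation']).as_matrix().round(2).tolist(),c['camera_matrix'][0])
E
```

```text
(195, 215) [[0.08, -0.43, 0.35], [0.11, -0.3, 0.29], [0.15, -0.17, 0.22], [0.21, 0.09, 0.09], [0.3, 0.44, -0.09]]
(300, 230) [[0.13, -0.45, 0.34], [0.19, -0.34, 0.27], [0.26, -0.23, 0.2], [0.39, -0.0, 0.05], [0.57, 0.3, -0.15]]
(400, 265) [[0.16, -0.49, 0.33], [0.25, -0.41, 0.25], [0.34, -0.32, 0.17], [0.53, -0.15, 0.0], [0.77, 0.08, -0.22]]
(500, 290) [[0.19, -0.53, 0.33], [0.3, -0.47, 0.25], [0.41, -0.42, 0.16], [0.63, -0.3, -0.0], [0.93, -0.15, -0.22]]
(590, 312) [[0.2, -0.56, 0.33], [0.32, -0.53, 0.25], [0.44, -0.49, 0.17], [0.69, -0.42, 0.01], [1.01, -0.33, -0.2]]
(365, 85) [[0.16, -0.45, 0.41], [0.26, -0.34, 0.39], [0.35, -0.22, 0.36], [0.54, 0.0, 0.32], [0.79, 0.31, 0.26]]
top z0 [[0.24, -0.11], [0.3, -0.2], [0.34, -0.27], [0.36, -0.35], [0.21, 0.09]]
top z.3 [[0.25, -0.06], [0.29, -0.13], [0.32, -0.18], [0.34, -0.25], [0.22, 0.09]]
[ 0.28442261 -0.61458876  0.37288912] [[0.33, -0.91, -0.25], [-0.95, -0.31, -0.09], [0.0, 0.27, -0.96]] [352.77805589   0.         320.04202084]
```

View pics/top0.png

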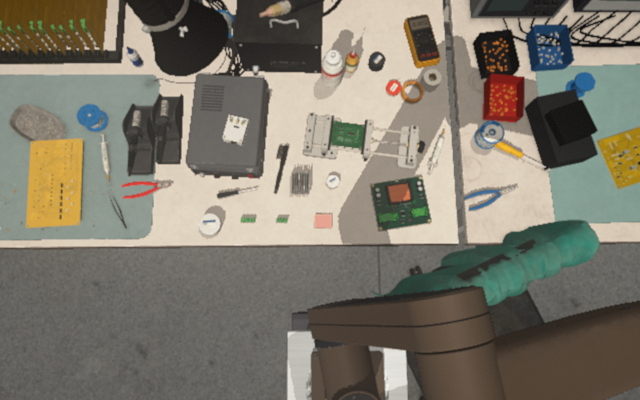

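The cloth wall is about 0.25 m high, at x 0.23–0.38 and y < -0.1. I'll lift first, then swing out over the board.

Careful with the scale: shifts go in units of 25 mm and turns go in units of 0.25 rad. That gives: -0.2 m is -8, -0.19 m is -7.6.

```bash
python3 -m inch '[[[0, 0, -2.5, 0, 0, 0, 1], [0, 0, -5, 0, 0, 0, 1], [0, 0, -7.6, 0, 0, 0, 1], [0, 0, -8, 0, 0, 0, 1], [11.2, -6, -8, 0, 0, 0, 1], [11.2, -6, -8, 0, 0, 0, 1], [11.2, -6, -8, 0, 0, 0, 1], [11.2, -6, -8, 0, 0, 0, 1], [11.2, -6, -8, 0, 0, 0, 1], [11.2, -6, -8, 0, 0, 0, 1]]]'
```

```text
refused: ROWS must be a list of rows, each a list of 7 numbers. Nothing was moved.
```

The call was refused and nothing moved: it wants a list of rows, each a list of 7 numbers. Same move again in that form.

```bash
python3 -m inch '[[0, 0, -2.5, 0, 0, 0, 1], [0, 0, -5, 0, 0, 0, 1], [0, 0, -7.6, 0, 0, 0, 1], [0, 0, -8, 0, 0, 0, 1], [11.2, -6, -8, 0, 0, 0, 1], [11.2, -6, -8, 0, 0, 0, 1], [11.2, -6, -8, 0, 0, 0, 1], [11.2, -6, -8, 0, 0, 0, 1], [11.2, -6, -8, 0, 0, 0, 1], [11.2, -6, -8, 0, 0, 0, 1]]' && python3 -m inch '[[4.4, -8.8, 0, 0, 0, -5.52, 1], [4.4, -8.8, 0, 0, 0, -5.52, 1], [4.4, -8.8, 0, 0, 0, -5.52, 1], [4.4, -8.8, 0, 0, 0, -5.52, 1], [4.4, -8.8, 6.8, 0, 0, -5.52, 1], [4.4, -8.8, 6.8, 0, 0, -5.52, 1], [4.4, -8.8, 6.8, 0, 0, -5.52, 1], [4.4, -8.8, 6.8, 0, 0, -5.52, 1], [4.4, -8.8, 6.8, 0, 0, -5.52, 1], [4.4, -8.8, 6.8, 0, 0, -5.52, 1]]'
```

```text
time: 3.5
eef_pos: [0.438, -0.4019, 0.4305]
tcp_rot: [0.986, 0.168, -0.0, -0.001]
contact_force: [0.4, -1.2, 0.0]
opening: 0.996
finger_force: 0.0
time: 4.75
eef_pos: [0.4683, -0.162, 0.2618]
tcp_rot: [0.656, 0.755, 0.0, 0.001]
contact_force: [-0.2, -0.0, 0.2]
opening: 1.004
finger_force: 0.0
```

```bash
cat > wl.py <<'E'
from h import *
import sys
# usage: wl.py pic name:z ...
c=shot('wrist',sys.argv[1]);st()
print('cam',np.round(c['xyz'],4))
for a in sys.argv[2:]:
    n,z=a.split(':')
    for d in ctrl.masks_of('wrist',n)[:2]:print(n,round(d['conf'],2),d['region'].sum(),maskpose(c,d['region'],float(z)))
    for d in ctrl.mark_of('wrist',n)[:2]:print('   mark',round(d['conf'],2),np.round(d['position'],4))
E
python3 wl.py w1.png drive_board:.008 power_module:.016 header_long:.02 header_short:.02
```

```text
4.8 [ 0.4684 -0.1619  0.2621] [[-0.139, 0.99, 0.001], [0.99, 0.139, -0.001], [-0.001, 0.001, -1.0]] 0.9974062847972084 0.0187
cam [ 0.4587 -0.093   0.4034]
drive_board 0.81 10431 [ 0.4971 -0.1598  0.1374  0.1502 98.4803]
   mark 0.78 [ 0.4971 -0.1628  0.0015]
power_module 0.93 3428 [ 5.23900e-01 -1.54200e-01  6.26000e-02  7.07000e-02  9.89563e+01]
   mark 0.72 [ 0.5247 -0.157   0.0103]
header_long 0.55 1094 [ 4.56500e-01 -1.19900e-01  2.53000e-02  5.34000e-02  9.82541e+01]
   mark 0.71 [ 0.4516 -0.1226  0.0062]
header_short 0.96 680 [ 4.70700e-01 -2.09400e-01  2.30000e-02  4.27000e-02  9.79811e+01]
   mark 0.61 [ 0.4703 -0.211   0.0078]
```

View pics/w1.png

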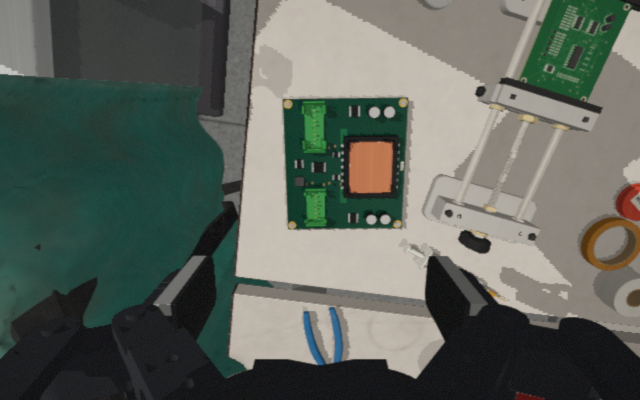

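The wrist view is clear: the board is at (345,163) with yaw 8.4°, the long header at (314,126), the short header at (315,207) and the seat at (372,167). Next is the long terminal.

Converted, 0.41 m is 16.4, 0.1 m is 4, 0.14 rad is 0.56.

```bash
python3 -m inch '[[16.4, 1.6, 0, 0, 0, 0.56, 0.6], [16.4, 1.6, 0, 0, 0, 0.56, 0.6], [16.4, 1.6, 0, 0, 0, 0.56, 0.6], [16.4, 1.6, 0, 0, 0, 0.56, 0.6], [16.4, 1.6, 4, 0, 0, 0.56, 0.6], [16.4, 1.6, 4, 0, 0, 0.56, 0.6], [16.4, 1.6, 4, 0, 0, 0.56, 0.6], [16.4, 1.6, 4, 0, 0, 0.56, 0.6], [16.4, 1.6, 4, 0, 0, 0.56, 0.6]]'; python3 wl.py w2.png terminal_long:.013 terminal_short:.013 screw_tin:.026
```

```text
time: 6.32
eef_pos: [0.4502, 0.2503, 0.1615]
tcp_rot: [0.706, 0.708, -0.0, 0.0]
contact_force: [0.2, -1.1, 1.3]
opening: 0.596
finger_force: 0.0
6.375 [0.4508 0.2499 0.1622] [[-0.001, 1.0, 0.002], [1.0, 0.001, 0.0], [0.0, 0.002, -1.0]] 0.6007424116344685 0.0187
cam [0.4501 0.32   0.303 ]
terminal_long 0.57 649 [4.52600e-01 2.72300e-01 1.20000e-02 4.01000e-02 8.84658e+01]
   mark 0.96 [ 0.453   0.2689 -0.0005]
terminal_short 0.82 476 [4.51900e-01 1.79500e-01 1.29000e-02 3.46000e-02 8.52851e+01]
   mark 0.65 [ 4.508e-01  1.725e-01 -3.000e-04]
screw_tin 0.68 4915 [0.4399 0.3655 0.0463 0.0589 0.1309]
   mark 0.86 [4.421e-01 3.752e-01 3.000e-04]
```

View pics/w2.png

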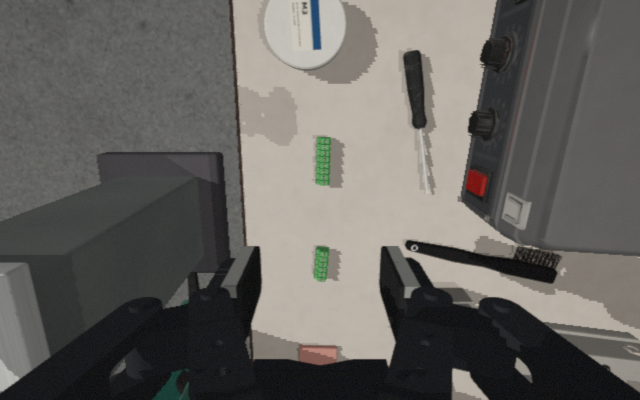

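The long terminal is at pixel (322,161), giving (0.4526, 0.271) with its axis along y. The short one is at (321,263). Grasping the long one.

Converted, 0.157 m is 6.28, 0.021 m is 0.84.

```bash
python3 -m inch '[[0.84, 0.08, 2.4, 0, 0, 0, 0.4], [0.84, 0.08, 4.8, 0, 0, 0, 0.4], [0.84, 0.08, 5.8, 0, 0, 0, 0.4], [0.84, 0.08, 6.28, 0, 0, 0, 0.4], [0.84, 0.08, 6.28, 0, 0, 0, 0.4], [0.84, 0.08, 6.28, 0, 0, 0, 0], [0.84, 0.08, 6.28, 0, 0, 0, 0], [0.84, 0.08, 6.28, 0, 0, 0, 0], [0.84, 0.08, 6.28, 0, 0, 0, 0], [0.84, 0.08, 6.28, 0, 0, 0, 0]]' 40; python3 -m inch '[[0, 0, -1.2, 0, 0, 0, 0], [0, 0, -3.6, 0, 0, 0, 0], [-2.4, 0, -5.6, 0, 0, 0, 0], [-4.8, 0, -6.4, 0, 0, 0, 0]]'
```

```text
time: 7.92
eef_pos: [0.4537, 0.2718, 0.0063]
tcp_rot: [0.707, 0.707, 0.002, 0.001]
contact_force: [0.2, -1.0, 6.2]
opening: 0.105
finger_force: 42.3
time: 8.43
eef_pos: [0.4531, 0.1652, 0.1614]
tcp_rot: [0.706, 0.708, 0.002, 0.001]
contact_force: [1.5, 0.0, -0.6]
opening: 0.11
finger_force: 41.5
```

```bash
python3 -m inch '[[-2.4, 0.52, 0, 0, 0, -0.588, 0], [-4.8, 0.52, 0, 0, 0, -0.588, 0], [-7.2, 0.52, 0, 0, 0, -0.588, 0], [-9.6, 0.52, 0, 0, 0, -0.588, 0], [-12, 0.52, 0.8, 0, 0, -0.588, 0], [-12.8, 0.52, 2, 0, 0, -0.588, 0], [-12.8, 0.52, 2, 0, 0, -0.588, 0], [-12.8, 0.52, 2, 0, 0, -0.588, 0]]'; python3 wl.py w3.png drive_board:.008 power_module:.016 header_long:.02 header_short:.02 terminal_long:.1
```

```text
time: 9.43
eef_pos: [0.4656, -0.1539, 0.1089]
tcp_rot: [0.653, 0.758, 0.0, 0.0]
contact_force: [-0.6, 1.2, -1.0]
opening: 0.111
finger_force: 41.5
9.475 [ 0.4661 -0.1538  0.1094] [[-0.149, 0.989, 0.001], [0.989, 0.149, -0.001], [-0.001, 0.001, -1.0]] 0.10966867144966828 0.0187
cam [ 0.4556 -0.0851  0.2504]
drive_board 0.56 18690 [ 0.4962 -0.1561  0.1352  0.1439 98.7073]
   mark 0.64 [ 0.4951 -0.1592  0.003 ]
power_module 0.91 8231 [ 5.22600e-01 -1.54600e-01  6.30000e-02  7.00000e-02  9.85054e+01]
   mark 0.97 [ 0.5236 -0.1596  0.0118]
header_long 0.78 2764 [ 4.56400e-01 -1.19900e-01  2.49000e-02  5.39000e-02  9.85036e+01]
   mark 0.63 [ 0.4551 -0.1233  0.0051]
terminal_long 0.71 2112 [ 4.66800e-01 -1.58600e-01  1.27000e-02  4.82000e-02  9.91213e+01]
```

View pics/w3.png

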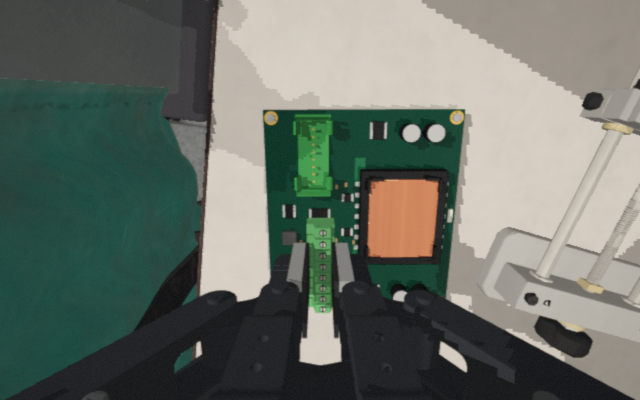

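Converted, 0.085 m is 3.4, 0.075 m is 3.

```bash
python3 -m inch '[[1.4, -0.184, 0, 0, 0, 0, 0], [1.4, -0.184, 1.6, 0, 0, 0, 0], [1.4, -0.184, 2.8, 0, 0, 0, 0], [1.4, -0.184, 3, 0, 0, 0, 0], [1.4, -0.184, 3, 0, 0, 0, 0], [1.4, -0.184, 3.2, 0, 0, 0, 0], [1.4, -0.184, 3.4, 0, 0, 0, 0], [1.4, -0.184, 3.56, 0, 0, 0, 0], [1.4, -0.184, 3.56, 0, 0, 0, 0]]'
```

```text
time: 11.1
eef_pos: [0.4555, -0.1204, 0.0191]
tcp_rot: [0.653, 0.757, -0.0, -0.0]
contact_force: [0.8, 0.3, -0.1]
opening: 0.105
finger_force: 41.5
```

Converted, -0.09 m is -3.6, -0.08 m is -3.2.

```bash
python3 -m inch '[[0, 0, 0.08, 0, 0, 0, 0], [0, 0, 0.08, 0, 0, 0, 0], [0, 0, 0.08, 0, 0, 0, 0.25], [0, 0, 0.08, 0, 0, 0, 0.25], [0, 0, -0.8, 0, 0, 0, 0.3], [-1.2, 0, -3.2, 0, 0, 0, 0.4], [-2, 0, -3.6, 0, 0, 0, 0.4], [-2, 0, -3.6, 0, 0, 0, 0.4]]'; python3 wl.py w4.png header_long:.02 terminal_long:.024 header_short:.02
```

```text
time: 12.1
eef_pos: [0.4641, -0.1716, 0.1107]
tcp_rot: [0.654, 0.757, 0.0, 0.002]
contact_force: [-0.1, 0.4, -0.8]
opening: 0.401
finger_force: 0.0
12.15 [ 0.4627 -0.1701  0.1088] [[-0.146, 0.989, -0.001], [0.989, 0.146, 0.001], [0.001, -0.001, -1.0]] 0.3995938887674746 0.0187
cam [ 0.4539 -0.1025  0.2521]
   mark 0.96 [ 0.4536 -0.1232  0.0094]
   mark 0.31 [ 0.4966 -0.162   0.0011]
terminal_long 0.84 1098 [ 4.56500e-01 -1.20600e-01  1.16000e-02  3.88000e-02  9.79326e+01]
   mark 0.67 [ 0.4565 -0.1228  0.0064]
   mark 0.29 [ 0.5228 -0.1576  0.0122]
header_short 0.84 1746 [ 4.69800e-01 -2.07900e-01  2.48000e-02  4.52000e-02  9.89179e+01]
   mark 0.74 [ 0.4701 -0.2125  0.0103]
```

View pics/w4.png

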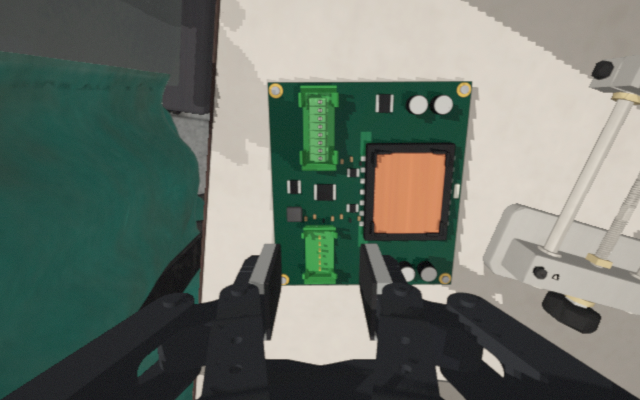

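The long terminal is seated in its header at (320,128). Fetching the short one.

Converted, 0.308 m is 12.32, 0.12 m is 4.8, 0.147 rad is 0.588.

```bash
python3 -m inch '[[2.4, 0.28, -0.8, 0, 0, 0.588, 0.4], [4.8, 0.52, -0.8, 0, 0, 0.588, 0.4], [7.2, 0.8, -0.8, 0, 0, 0.588, 0.4], [9.6, 1.04, -0.8, 0, 0, 0.588, 0.4], [12.2, 1.32, 0, 0, 0, 0.588, 0.4], [12.32, 1.32, 0, 0, 0, 0.588, 0.4], [12.32, 1.32, 0, 0, 0, 0.588, 0.4]]'; python3 wl.py w5.png terminal_short:.013
```

```text
time: 13.32
eef_pos: [0.4498, 0.14, 0.1088]
tcp_rot: [0.706, 0.708, -0.001, -0.0]
contact_force: [0.5, -0.1, 1.2]
opening: 0.399
finger_force: 0.0
13.375 [0.4503 0.1392 0.1092] [[-0.001, 1.0, -0.0], [1.0, 0.001, -0.0], [-0.0, -0.0, -1.0]] 0.39734864003707565 0.0187
cam [0.4498 0.2096 0.2503]
terminal_short 0.6 800 [4.51700e-01 1.76500e-01 1.23000e-02 3.07000e-02 8.51637e+01]
   mark 0.71 [ 0.4495  0.1741 -0.0021]
```

Converted, 0.104 m is 4.16, 0.037 m is 1.48, 0.08 rad is 0.32.

```bash
python3 -m inch '[[1.48, 0.06, 2, 0, 0, 0.32, 0.4], [1.48, 0.06, 3.68, 0, 0, 0.32, 0.4], [1.48, 0.06, 4.16, 0, 0, 0.32, 0.4], [1.48, 0.06, 4.16, 0, 0, 0.32, 0.4], [1.48, 0.06, 4.16, 0, 0, 0.32, 0], [1.48, 0.06, 4.16, 0, 0, 0.32, 0], [1.48, 0.06, 4.16, 0, 0, 0.32, 0], [1.48, 0.06, 4.16, 0, 0, 0.32, 0]]' 40; python3 -m inch '[[0, 0, -1.6, 0, 0, 0, 0], [-1.6, 0, -3.2, 0, 0, 0, 0], [-4, 0.32, -4, 0, 0, 0, 0], [-6.4, 0.56, -4, 0, 0, -0.924, 0], [-8.8, 0.76, -4, 0, 0, -0.924, 0], [-11.2, 1, -4, 0, 0, -0.924, 0], [-13.6, 1.2, -4, 0, 0, -0.924, 0], [-16, 1.76, -3.8, 0, 0, -0.924, 0], [-16.84, 1.92, -3.8, 0, 0, -0.924, 0], [-16.84, 1.92, -3.8, 0, 0, -0.924, 0]]'; python3 wl.py w6.png header_short:.02 header_long:.02 terminal_short:.106
```

```text
time: 14.48
eef_pos: [0.4538, 0.1765, 0.0074]
tcp_rot: [0.734, 0.679, 0.001, 0.001]
contact_force: [-0.4, -2.2, 7.4]
opening: 0.108
finger_force: 41.6
time: 15.72
eef_pos: [0.4664, -0.2478, 0.1005]
tcp_rot: [0.652, 0.758, 0.0, -0.0]
contact_force: [-0.9, 0.6, -0.8]
opening: 0.11
finger_force: 40.8
15.775 [ 0.4662 -0.2464  0.1002] [[-0.151, 0.989, -0.001], [0.989, 0.151, 0.001], [0.001, -0.0, -1.0]] 0.10721200707532882 0.0187
cam [ 0.4563 -0.1791  0.2421]
header_short 0.82 2292 [ 4.69600e-01 -2.08800e-01  2.38000e-02  4.35000e-02  9.85941e+01]
   mark 0.81 [ 0.4715 -0.2095  0.0115]
terminal_short 0.59 1631 [ 4.66500e-01 -2.45200e-01  1.15000e-02  3.34000e-02  9.92074e+01]
   mark 0.76 [ 0.4649 -0.2533  0.0957]
   mark 0.41 [ 4.958e-01 -1.642e-01  4.000e-04]
```

View pics/w6.png

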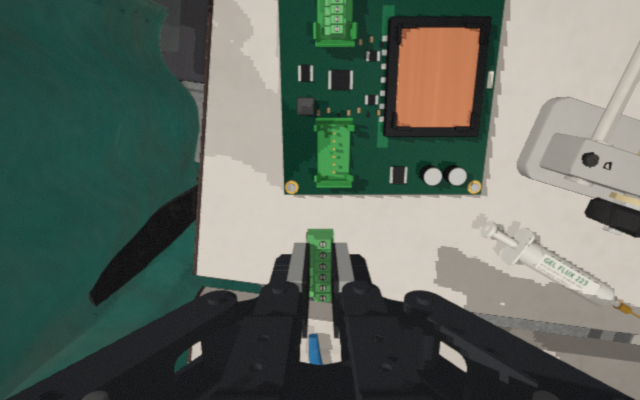

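Converted, 0.0367 m is 1.468, 0.0091 m is 0.364.

```bash
python3 -m inch '[[1.468, 0.364, 0, 0, 0, 0, 0], [1.468, 0.364, 1.4, 0, 0, 0, 0], [1.468, 0.364, 2.52, 0, 0, 0, 0], [1.468, 0.364, 2.56, 0, 0, 0, 0], [1.468, 0.364, 2.6, 0, 0, 0, 0], [1.468, 0.364, 2.8, 0, 0, 0, 0], [1.468, 0.364, 3, 0, 0, 0, 0], [1.468, 0.364, 3.16, 0, 0, 0, 0], [1.468, 0.364, 3.16, 0, 0, 0, 0]]'
```

```text
time: 17.2
eef_pos: [0.4696, -0.2091, 0.021]
tcp_rot: [0.651, 0.759, -0.0, -0.0]
contact_force: [-0.6, -0.2, -0.5]
opening: 0.105
finger_force: 40.8
```

Converted, -0.05 m is -2, -0.09 m is -3.6.

```bash
python3 -m inch '[[0, 0, 0.08, 0, 0, 0, 0], [0, 0, 0.08, 0, 0, 0, 0], [0, 0, 0.08, 0, 0, 0, 0.25], [0, 0, 0.08, 0, 0, 0, 0.25], [0, 0, -0.8, 0, 0, 0, 0.3], [-1.2, 0, -3.2, 0, 0, 0, 0.8], [-2, 0, -3.6, 0, 0, 0, 0.8], [-2, 0, -3.6, 0, 0, 0, 0.8]]'; python3 wl.py w7.png terminal_short:.024 terminal_long:.024 power_module:.016;python3 - <<'E'
import cv2
a=cv2.imread('pics/w7.png');cv2.imwrite('pics/w7c.png',cv2.resize(a[0:220,230:540],None,fx=2,fy=2))
E
```

```text
time: 18.2
eef_pos: [0.4787, -0.2605, 0.1135]
tcp_rot: [0.652, 0.758, 0.0, 0.002]
contact_force: [-0.8, 1.0, -0.8]
opening: 0.804
finger_force: 0.0
18.25 [ 0.4774 -0.2588  0.1115] [[-0.15, 0.989, 0.0], [0.989, 0.15, 0.0], [-0.0, 0.0, -1.0]] 0.8005470285162432 0.0187
cam [ 0.468  -0.1913  0.2548]
terminal_short 0.58 888 [ 4.70200e-01 -2.09800e-01  1.17000e-02  3.04000e-02  9.89383e+01]
   mark 0.87 [ 0.4661 -0.215   0.0086]
terminal_long 0.63 349 [ 4.5910e-01 -1.3980e-01  8.5000e-03  1.1800e-02  8.6753e+00]
power_module 0.57 10814 [ 5.22600e-01 -1.57200e-01  6.27000e-02  6.59000e-02  9.86753e+01]
   mark 0.69 [ 0.5256 -0.1573  0.0105]
```

View pics/w7c.png

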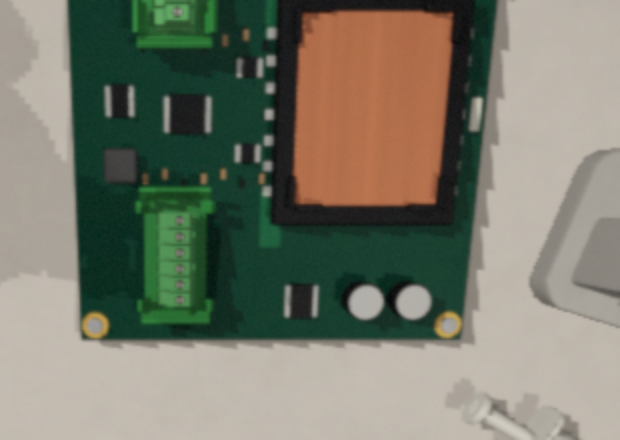

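The short terminal is seated too, at (178,255) in the crop. Now the ceramic.

Converted, 0.06 m is 2.4, 0.0117 m is 0.468, 0.15 rad is 0.6.

```bash
python3 -m inch '[[2.4, 0.12, 0, 0, 0, 0.6, 0.8], [4.8, 0.24, 0, 0, 0, 0.6, 0.8], [7.2, 0.32, 0, 0, 0, 0.6, 0.8], [9.6, 0.4, 0, 0, 0, 0.6, 0.8], [10.8, 0.468, 0, 0, 0, 0.6, 0.8], [10.8, 0.468, 0, 0, 0, 0.6, 0.8], [10.8, 0.468, 0, 0, 0, 0.6, 0.8]]'; python3 wl.py w8.png insulator:.006 heatsink:.026 small_tin:.014
```

```text
time: 19.42
eef_pos: [0.4482, 0.0096, 0.1113]
tcp_rot: [0.706, 0.708, -0.0, 0.0]
contact_force: [0.3, 0.2, -0.5]
opening: 0.8
finger_force: 0.0
19.475 [0.4484 0.0092 0.1113] [[-0.001, 1.0, 0.0], [1.0, 0.001, -0.0], [-0.0, 0.0, -1.0]] 0.8002903820348628 0.0187
cam [0.4481 0.0792 0.2528]
insulator 0.84 3722 [4.47800e-01 6.01000e-02 3.77000e-02 4.75000e-02 8.85498e+01]
   mark 0.87 [ 0.4469  0.0581 -0.0018]
heatsink 0.57 7695 [0.5518 0.1159 0.0397 0.0679 0.1489]
heatsink 0.36 3796 [4.48200e-01 6.17000e-02 3.43000e-02 4.38000e-02 8.89117e+01]
   mark 0.58 [0.5605 0.1245 0.0026]
small_tin 0.6 2404 [5.580000e-01 3.240000e-02 3.530000e-02 4.000000e-02 1.540971e+02]
   mark 0.91 [0.5616 0.0309 0.003 ]
```

Converted, 0.11 m is 4.4, 0.051 m is 2.04, 0.026 rad is 0.104.

```bash
python3 -m inch '[[2.04, -0.024, 2, 0, 0, 0.104, 0.56], [2.04, -0.024, 4, 0, 0, 0.104, 0.56], [2.04, -0.024, 4.4, 0, 0, 0.104, 0.56], [2.04, -0.024, 4.4, 0, 0, 0.104, 0.56], [2.04, -0.024, 4.4, 0, 0, 0.104, 0.56]]'; python3 -m inch '[[0, 0, 0.04, 0, 0, 0, 0.56], [0, 0, 0.04, 0, 0, 0, 0.56]]'; python3 -m inch '[[0, 0, 0.04, 0, 0, 0, 0.56], [0, 0, 0.04, 0, 0, 0, 0.56]]'
```

```text
time: 20.4
eef_pos: [0.4497, 0.0603, 0.0036]
tcp_rot: [0.716, 0.698, 0.001, 0.002]
contact_force: [0.5, 0.6, 0.2]
opening: 0.565
finger_force: 0.0
time: 20.65
eef_pos: [0.4483, 0.0607, 0.0015]
tcp_rot: [0.716, 0.698, 0.001, 0.001]
contact_force: [-0.6, 0.1, 0.6]
opening: 0.557
finger_force: 0.0
time: 20.9
eef_pos: [0.4474, 0.061, -0.0006]
tcp_rot: [0.716, 0.699, 0.0, -0.0]
contact_force: [0.0, 0.3, -0.7]
opening: 0.56
finger_force: 0.0
```

```bash
python3 -m inch '[[0, 0, 0.04, 0, 0, 0, 0.56], [0, 0, 0.04, 0, 0, 0, 0.3], [0, 0, 0.04, 0, 0, 0, 0.3], [0, 0, 0.04, 0, 0, 0, 0.3], [0, 0, 0.04, 0, 0, 0, 0.3]]' 35; python3 -m inch '[[0, 0, -0.12, 0, 0, 0, 0.2], [0, 0, -0.2, 0, 0, 0, 0.2], [0, 0, -0.2, 0, 0, 0, 0.2]]'
```

```text
time: 21.52
eef_pos: [0.4483, 0.0609, -0.001]
tcp_rot: [0.716, 0.699, 0.001, 0.001]
contact_force: [0.1, 0.3, 5.3]
opening: 0.429
finger_force: 38.2
time: 21.9
eef_pos: [0.447, 0.061, 0.0031]
tcp_rot: [0.716, 0.699, -0.0, -0.0]
contact_force: [0.7, 0.6, -0.2]
opening: 0.43
finger_force: 35.2
```

```bash
python3 -m inch '[[0, 0, -1.6, 0, 0, 0, 0.2], [0, 0, -3.2, 0, 0, 0, 0.2], [-1.6, 0.4, -4.8, 0, 0, -0.16, 0.2], [-3.6, 1.2, -5.08, 0, 0, -0.32, 0.2], [-5.6, 2, -5.08, 0, 0, -0.48, 0.2], [-7.6, 2.8, -5.08, 0, 0, -0.692, 0.2], [-9.6, 3.6, -5.08, 0, 0, -0.692, 0.2], [-11.2, 3.72, -5.08, 0, 0, -0.692, 0.2], [-11.36, 3.736, -5.08, 0, 0, -0.692, 0.2], [-11.36, 3.736, -5.08, 0, 0, -0.692, 0.2]]'; cat > seat.py <<'E'
from h import *
import sys
c=shot('wrist',sys.argv[1]);st();print('cam',np.round(c['xyz'],4))
hsv=cv2.cvtColor(c['pixels'],cv2.COLOR_RGB2HSV);H,S,V=[hsv[:,:,i].astype(int) for i in range(3)]
m=((H>4)&(H<18)&(S>110)&(V>120))
n,l,s,_=cv2.connectedComponentsWithStats(m.astype(np.uint8));k=1+s[1:,4].argmax();print(s[k])
print('copper',maskpose(c,l==k,.016))
for n,z in [('power_module',.016),('insulator',.14)]:
    for d in ctrl.masks_of('wrist',n)[:1]:print(n,round(d['conf'],2),maskpose(c,d['region'],z))
E
python3 seat.py w9.png
```

```text
time: 23.15
eef_pos: [0.5335, -0.2247, 0.1297]
tcp_rot: [0.653, 0.758, 0.0, -0.001]
contact_force: [-0.6, 0.0, -0.9]
opening: 0.429
finger_force: 35.4
23.2 [ 0.5335 -0.2242  0.1297] [[-0.149, 0.989, -0.001], [0.989, 0.149, 0.001], [0.001, -0.001, -1.0]] 0.42660708214464255 0.0187
cam [ 0.5236 -0.1561  0.2713]
[ 287   58   69   85 5589]
copper [ 5.24300e-01 -1.55400e-01  4.68000e-02  5.67000e-02  9.94511e+01]
power_module 0.94 [ 5.2450e-01 -1.5520e-01  6.3000e-02  6.9700e-02  9.8812e+01]
insulator 0.71 [ 5.33600e-01 -2.22600e-01  3.69000e-02  4.77000e-02  9.87644e+01]
```

View pics/w9.png

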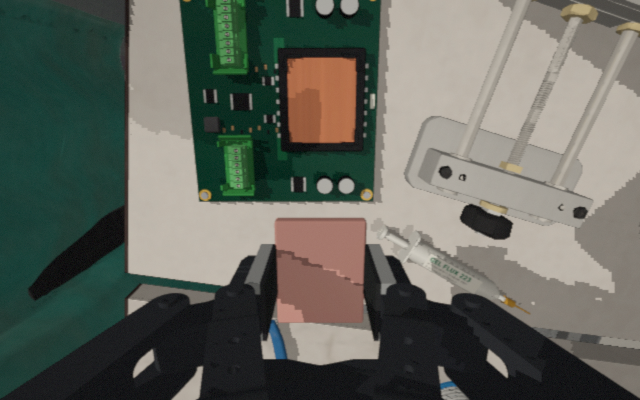

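The ceramic is held at (320,270), centred, and the seat is at (323,100), giving (0.5243, -0.1553). Laying the plate.

```bash
python3 -m inch '[[2, 0.04, 0, 0, 0, 0, 0.2], [2.78, 0.048, 0, 0, 0, 0, 0.2], [2.78, 0.048, 1.6, 0, 0, 0, 0.2], [2.78, 0.048, 3.2, 0, 0, 0, 0.2], [2.78, 0.048, 3.92, 0, 0, 0, 0.2], [2.78, 0.048, 4.16, 0, 0, 0, 0.2], [2.78, 0.048, 4.4, 0, 0, 0, 0.2], [2.78, 0.048, 4.48, 0, 0, 0, 0.2], [2.78, 0.048, 4.48, 0, 0, 0, 0.2]]'; python3 -m inch '[[0, 0, 0.04, 0, 0, 0, 0.2], [0, 0, 0.04, 0, 0, 0, 0.2]]'
```

```text
time: 24.42
eef_pos: [0.5254, -0.1566, 0.0191]
tcp_rot: [0.653, 0.758, 0.0, 0.001]
contact_force: [-0.5, 0.0, -0.2]
opening: 0.432
finger_force: 35.4
time: 24.68
eef_pos: [0.525, -0.1564, 0.0176]
tcp_rot: [0.653, 0.758, 0.0, 0.0]
contact_force: [-0.8, -0.3, -0.3]
opening: 0.431
finger_force: 35.4
```

```bash
python3 -m inch '[[0, 0, 0.06, 0, 0, 0, 0.2], [0, 0, 0.06, 0, 0, 0, 0.2], [0, 0, 0.06, 0, 0, 0, 0.2]]'
```

```text
time: 25.05
eef_pos: [0.5249, -0.1563, 0.0158]
tcp_rot: [0.653, 0.758, 0.0, -0.0]
contact_force: [0.4, -0.0, 0.1]
opening: 0.429
finger_force: 35.4
```

```bash
python3 -m inch '[[0, 0, 0.04, 0, 0, 0, 0.2], [0, 0, 0.04, 0, 0, 0, 0.2], [0, 0, 0.04, 0, 0, 0, 0.2]]'
```

```text
time: 25.42
eef_pos: [0.525, -0.1563, 0.0151]
tcp_rot: [0.652, 0.758, 0.0, 0.0]
contact_force: [-0.3, 0.3, 1.4]
opening: 0.427
finger_force: 36.4
```

```bash
python3 -m inch '[[0, 0, 0, 0, 0, 0, 0.5], [0, 0, 0, 0, 0, 0, 0.55], [0, 0, -0.4, 0, 0, 0, 0.6], [0, 0, -2, 0, 0, 0, 0.7], [-1.2, 0, -4, 0, 0, 0, 0.9], [-2.4, 0, -4.6, 0, 0, 0, 0.9], [-2.4, 0, -4.6, 0, 0, 0, 0.9]]'; python3 - <<'E'
from h import *
c=shot('wrist','w10.png');st()
for d in ctrl.masks_of('wrist','insulator')[:2]:print(round(d['conf'],2),maskpose(c,d['region'],.022))
a=c['pixels'][:,:,::-1];cv2.imwrite('pics/w10c.png',cv2.resize(a[0:200,180:440],None,fx=2.5,fy=2.5))
E
```

```text
time: 26.3
eef_pos: [0.5354, -0.218, 0.1331]
tcp_rot: [0.653, 0.757, 0.0, 0.003]
contact_force: [0.1, -0.3, -0.2]
opening: 0.9
finger_force: 0.0
26.35 [ 0.5341 -0.2163  0.131 ] [[-0.147, 0.989, 0.002], [0.989, 0.147, -0.001], [-0.001, 0.001, -1.0]] 0.8958477202908393 0.0187
0.77 [ 5.25800e-01 -1.57200e-01  3.75000e-02  4.72000e-02  9.84428e+01]
```

View pics/w10c.png

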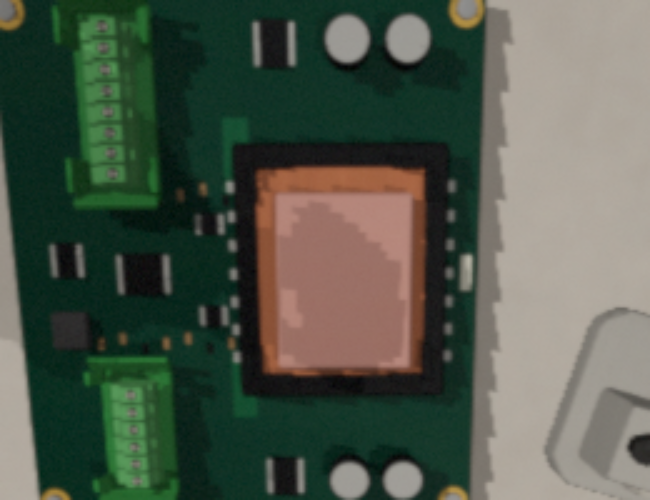

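The ceramic lies flat inside the stops at (343,280) in the crop, about 2 mm off centre. Next is the heatsink.

Careful with the scale: shifts go in units of 25 mm and turns go in units of 0.25 rad. That gives: 0.339 m is 13.56, 0.15 m is 6, 1.72 rad is 6.88.

```bash
python3 -m inch '[[1.2, 0, -1.2, 0, 0, 0.72, 0.8], [2.8, 0.08, -1.2, 0, 0, 1.44, 0.8], [4.4, 0.16, -1.2, 0, 0, 2.16, 0.8], [6, 0.24, -1.2, 0, 0, 2.88, 0.8], [7.6, 0.32, -1.2, 0, 0, 3.6, 0.8], [9.2, 0.4, -1.2, 0, 0, 4.32, 0.8], [10.8, 0.4, -1.2, 0, 0, 5.04, 0.8], [12.4, 0.4, -1.2, 0, 0, 5.76, 0.8], [13.56, 0.4, -1.2, 0, 0, 6.48, 0.8], [13.56, 0.4, -1.2, 0, 0, 6.88, 0.8]]'; python3 -m inch '[[0, 0, 0, 0, 0, 0, 0.8], [0, 0, 0, 0, 0, 0, 0.8]]'; python3 wl.py w11.png heatsink:.026 small_tin:.014
```

```text
time: 27.65
eef_pos: [0.4908, 0.1237, 0.158]
tcp_rot: [1.0, 0.0, -0.002, -0.0]
contact_force: [-0.8, -0.1, -1.4]
opening: 0.802
finger_force: 0.0
time: 27.9
eef_pos: [0.4925, 0.1213, 0.159]
tcp_rot: [1.0, 0.001, -0.001, -0.0]
contact_force: [-0.3, 0.3, -1.3]
opening: 0.801
finger_force: 0.0
27.95 [0.4928 0.1211 0.1592] [[1.0, 0.001, -0.001], [0.001, -1.0, 0.0], [-0.001, -0.0, -1.0]] 0.799982257785401 0.0187
cam [0.561  0.1227 0.3004]
heatsink 0.57 5077 [0.557  0.1231 0.0501 0.0574 0.1009]
   mark 0.58 [0.5567 0.1224 0.0051]
small_tin 0.61 1905 [5.602e-01 3.250e-02 3.620e-02 3.850e-02 9.010e+01]
small_tin 0.53 901 [ 4.5620e-01 -1.2340e-01  1.5600e-02  4.9700e-02  9.7827e+01]
   mark 0.67 [0.5617 0.031  0.0045]
```

View pics/w11.png

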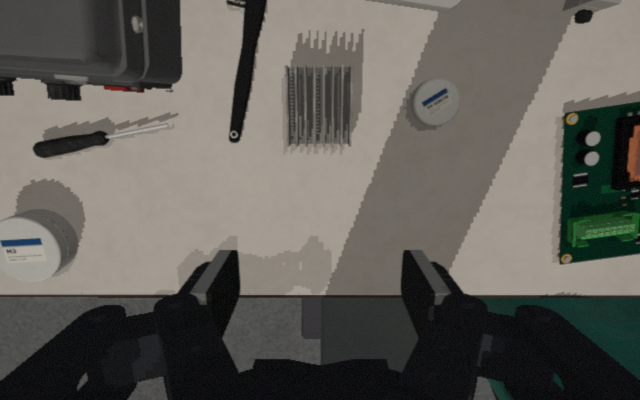

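The heatsink is at (320,107) with its fins along x, well clear of the brush and the small tin.

```bash
python3 -m inch '[[2, -0.08, 0.8, 0, 0, 0, 0.75], [2.528, -0.08, 3.2, 0, 0, 0, 0.75], [2.528, -0.08, 5.4, 0, 0, 0, 0.75], [2.528, -0.08, 6.2, 0, 0, 0, 0.75], [2.528, -0.08, 6.2, 0, 0, 0, 0.75], [2.528, -0.08, 6.2, 0, 0, 0, 0.3], [2.528, -0.08, 6.2, 0, 0, 0, 0.3], [2.528, -0.08, 6.2, 0, 0, 0, 0.3], [2.528, -0.08, 6.2, 0, 0, 0, 0.3]]' 45; python3 -m inch '[[0, 0, -0.4, 0, 0, 0, 0.3], [0, 0, -0.8, 0, 0, 0, 0.3]]'
```

```text
time: 29.28
eef_pos: [0.5586, 0.1232, 0.0075]
tcp_rot: [1.0, -0.0, 0.002, -0.0]
contact_force: [-0.6, 0.3, 6.5]
opening: 0.575
finger_force: 48.9
time: 29.52
eef_pos: [0.5562, 0.1231, 0.0254]
tcp_rot: [1.0, -0.0, -0.0, 0.0]
contact_force: [-0.5, -0.6, -0.8]
opening: 0.575
finger_force: 48.1
```

Converted, 0.348 m is 13.92, -0.022 m is -0.88, -1.6 rad is -6.4.

```bash
python3 -m inch '[[0, 0, -2, 0, 0, 0, 0.3], [0, 0, -4, 0, 0, -0.68, 0.3], [0, 1.6, -5.2, 0, 0, -1.36, 0.3], [-0.2, 3.2, -5.2, 0, 0, -2.08, 0.3], [-0.4, 5.2, -5.2, 0, 0, -2.8, 0.3], [-0.4, 7.2, -5.2, 0, 0, -3.52, 0.3], [-0.6, 9.2, -5.2, 0, 0, -4.24, 0.3], [-0.8, 11.2, -5.2, 0, 0, -4.96, 0.3], [-0.88, 13.2, -5.2, 0, 0, -5.68, 0.3], [-0.88, 13.92, -5.2, 0, 0, -6.4, 0.3]]'; python3 -m inch '[[0, 0, 0, 0, 0, -0.48, 0.3], [0, 0, 0, 0, 0, -0.48, 0.3], [0, 0, 0, 0, 0, -0.48, 0.3]]';python3 - <<'E'
from h import *
c=shot('wrist','w12.png');st()
for n,z in [('insulator',.022),('heatsink',.153-.004+.026-.006)]:
  for d in ctrl.masks_of('wrist',n)[:2]:print(n,round(d['conf'],2),maskpose(c,d['region'],z))
E
```

```text
time: 30.78
eef_pos: [0.5339, -0.2276, 0.1553]
tcp_rot: [0.696, 0.718, -0.0, 0.0]
contact_force: [-0.5, -0.0, -0.7]
opening: 0.576
finger_force: 48.1
time: 31.15
eef_pos: [0.5344, -0.2245, 0.155]
tcp_rot: [0.653, 0.757, -0.0, -0.0]
contact_force: [-1.3, 0.2, -0.8]
opening: 0.578
finger_force: 48.1
31.2 [ 0.5344 -0.2245  0.155 ] [[-0.148, 0.989, -0.0], [0.989, 0.148, 0.0], [0.0, -0.0, -1.0]] 0.5781730825910818 0.0187
insulator 0.9 [ 5.26000e-01 -1.57400e-01  3.87000e-02  4.85000e-02  9.84757e+01]
heatsink 0.59 [ 5.3460e-01 -2.2270e-01  5.1500e-02  6.8500e-02  9.8793e+01]
```

View pics/w12.png

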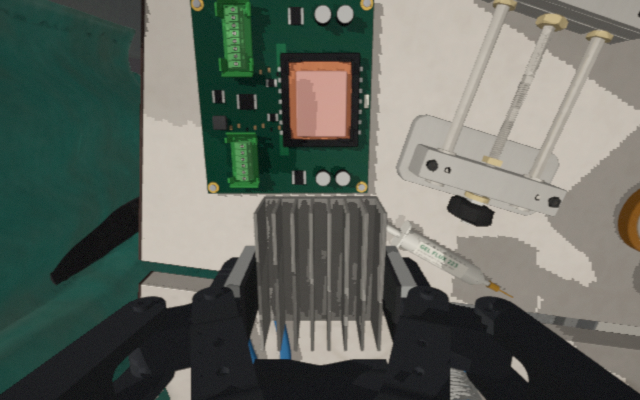

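```bash
python3 - <<'E'
from h import *
c=ctrl.read_camera('wrist');s=ctrl.get_state();T=s['eef_pos'];Rm=R.from_quat(s['tcp_rot'])
for v in (197,205,212,340,347,352):
    print(v,[np.round(Rm.inv().apply(ray(c,320,v,z)-T)[0],4) for z in (.150,.155,.176)])
g=cv2.cvtColor(c['pixels'],cv2.COLOR_RGB2GRAY);cv2.imwrite('pics/hs.png',cv2.resize(g[185:365,240:400],None,fx=3.3,fy=3.3,interpolation=cv2.INTER_CUBIC))
E
```

```text
197 [np.float64(0.0301), np.float64(0.0315), np.float64(0.0371)]
205 [np.float64(0.0265), np.float64(0.028), np.float64(0.0342)]
212 [np.float64(0.0233), np.float64(0.0249), np.float64(0.0315)]
340 [np.float64(-0.0417), np.float64(-0.0379), np.float64(-0.022)]
347 [np.float64(-0.0457), np.float64(-0.0418), np.float64(-0.0252)]
352 [np.float64(-0.0486), np.float64(-0.0446), np.float64(-0.0276)]
```

View pics/hs.png

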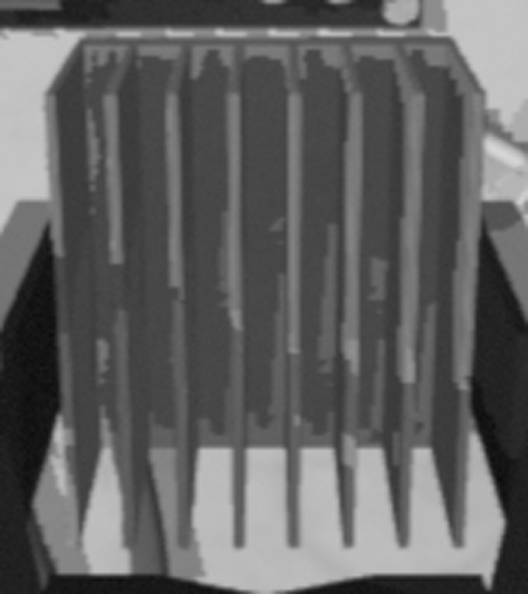

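The heatsink hangs straight in the grip, about 1.5 mm forward of the TCP. Placing it.

Converted, 0.0664 m is 2.656, 0.0013 m is 0.052.

```bash
python3 -m inch '[[2, 0.04, 0, 0, 0, 0, 0.3], [2.656, 0.052, 0, 0, 0, 0, 0.3], [2.656, 0.052, 1.6, 0, 0, 0, 0.3], [2.656, 0.052, 3.6, 0, 0, 0, 0.3], [2.656, 0.052, 4.4, 0, 0, 0, 0.3], [2.656, 0.052, 4.68, 0, 0, 0, 0.3], [2.656, 0.052, 4.84, 0, 0, 0, 0.3], [2.656, 0.052, 4.92, 0, 0, 0, 0.3], [2.656, 0.052, 4.92, 0, 0, 0, 0.3], [2.656, 0.052, 4.92, 0, 0, 0, 0.3]]'; python3 -m inch '[[0, 0, 0.06, 0, 0, 0, 0.3], [0, 0, 0.06, 0, 0, 0, 0.3], [0, 0, 0.06, 0, 0, 0, 0.3]]'
```

```text
time: 32.6
eef_pos: [0.5264, -0.1593, 0.0326]
tcp_rot: [0.653, 0.758, 0.0, 0.001]
contact_force: [-0.1, -1.3, -0.9]
opening: 0.577
finger_force: 48.0
time: 32.98
eef_pos: [0.5259, -0.1591, 0.0303]
tcp_rot: [0.653, 0.758, -0.0, -0.0]
contact_force: [-0.0, 0.1, -0.4]
opening: 0.577
finger_force: 48.0
```

Converted, 0.002 m is 0.08.

```bash
python3 -m inch '[[0, 0, 0.08, 0, 0, 0, 0.3], [0, 0, 0.08, 0, 0, 0, 0.3], [0, 0, 0.08, 0, 0, 0, 0.3]]'; python3 -m inch '[[0, 0, 0.04, 0, 0, 0, 0.3], [0, 0, 0.04, 0, 0, 0, 0.3], [0, 0, 0.04, 0, 0, 0, 0.3]]'
```

```text
time: 33.35
eef_pos: [0.5261, -0.1592, 0.0295]
tcp_rot: [0.652, 0.758, -0.0, -0.0]
contact_force: [-2.8, 0.7, 5.5]
opening: 0.574
finger_force: 48.8
time: 33.72
eef_pos: [0.5262, -0.1592, 0.0295]
tcp_rot: [0.652, 0.758, -0.0, -0.0]
contact_force: [-4.6, 2.1, 10.8]
opening: 0.576
finger_force: 49.5
```

```bash
python3 -m inch '[[0, 0, -0.06, 0, 0, 0, 0.3], [0, 0, -0.06, 0, 0, 0, 0.66], [0, 0, -0.06, 0, 0, 0, 0.7], [0, 0, -0.06, 0, 0, 0, 0.7], [0, 0, -1.2, 0, 0, 0, 0.75], [-1.2, 0, -3.6, 0, 0, 0, 0.9], [-2.8, 0, -5.2, 0, 0, 0, 1], [-2.8, 0, -5.2, 0, 0, 0, 1], [-2.8, 0, -5.2, 0, 0, 0, 1]]';python3 - <<'E'
from h import *
c=shot('wrist','w13.png');st()
for n,z in [('heatsink',.048),('insulator',.022)]:
  for d in ctrl.masks_of('wrist',n)[:2]:print(n,round(d['conf'],2),maskpose(c,d['region'],z))
for d in ctrl.mark_of('wrist','heatsink')[:1]:print(d)
a=c['pixels'][:,:,::-1];cv2.imwrite('pics/w13c.png',cv2.resize(a[0:220,170:470],None,fx=2.2,fy=2.2))
E
```

```text
time: 34.85
eef_pos: [0.5356, -0.2278, 0.1563]
tcp_rot: [0.653, 0.758, -0.0, -0.001]
contact_force: [0.2, 0.5, -0.2]
opening: 0.998
finger_force: 0.0
34.9 [ 0.5351 -0.2271  0.1553] [[-0.149, 0.989, -0.003], [0.989, 0.149, 0.002], [0.003, -0.003, -1.0]] 0.9981507884829905 0.0187
heatsink 0.86 [ 5.27000e-01 -1.59500e-01  5.02000e-02  5.79000e-02  9.92686e+01]
{'position': [0.527, -0.1586, 0.0238], 'conf': 0.97}
```

View pics/w13c.png

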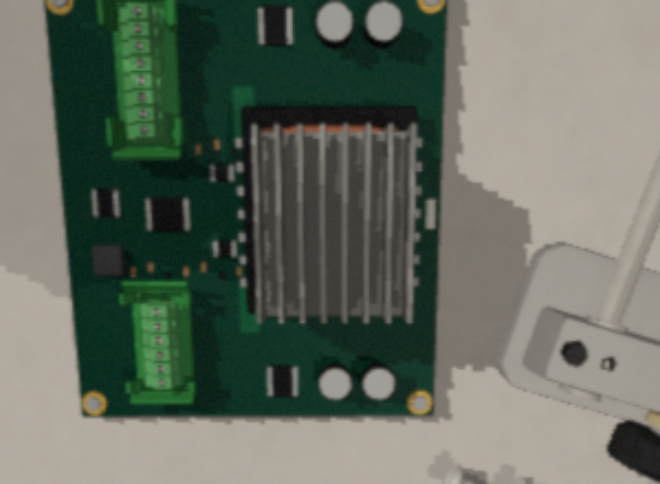

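The heatsink is centred on the ceramic, at crop (333,220). Last is the large tin.

```bash
python3 -m inch '[[2, -1.2, -1.6, 0, 0, 0, 1], [4.4, -1.2, -1.6, 0, 0, 0, 1], [6.8, -1.2, -1.6, 0, 0, 0, 1], [9.2, -1.2, -1.6, 0, 0, 0, 1], [11.6, -1.2, -1.6, 0, 0, 0, 1], [14, -1.2, -1.6, 0, 0, 0, 1], [16.4, -0.8, -1.6, 0, 0, 0, 1], [18.8, -0.4, -0.8, 0, 0, 0, 1], [20.8, -0.24, 0, 0, 0, 0, 1], [21.44, -0.24, 0, 0, 0, 0, 1]]'; python3 -m inch '[[0, 0, 0, 0, 0, 0, 1], [0, 0, 0, 0, 0, 0, 1]]'; python3 wl.py w14.png screw_tin:.026; python3 - <<'E'
from h import *
c=ctrl.read_camera('wrist')
d=ctrl.masks_of('wrist','screw_tin')[0]['region'];ys,xs=np.nonzero(d);print(xs.min(),xs.max(),ys.min(),ys.max())
E
```

```text
time: 36.3
eef_pos: [0.4479, 0.3029, 0.1541]
tcp_rot: [0.651, 0.759, -0.003, -0.001]
contact_force: [0.1, -0.6, -0.6]
opening: 1.003
finger_force: 0.0
time: 36.55
eef_pos: [0.4513, 0.3, 0.1579]
tcp_rot: [0.653, 0.758, 0.0, 0.0]
contact_force: [0.4, -0.8, -0.3]
opening: 1.002
finger_force: 0.0
36.6 [0.4514 0.2998 0.158 ] [[-0.147, 0.989, 0.001], [0.989, 0.147, 0.0], [-0.0, 0.001, -1.0]] 0.9952364719532175 0.0187
cam [0.4411 0.3689 0.2994]
screw_tin 0.89 5223 [0.4395 0.3732 0.0583 0.0589 8.5117]
   mark 0.75 [0.4431 0.3756 0.0005]
279 358 52 135
```

View pics/w14.png

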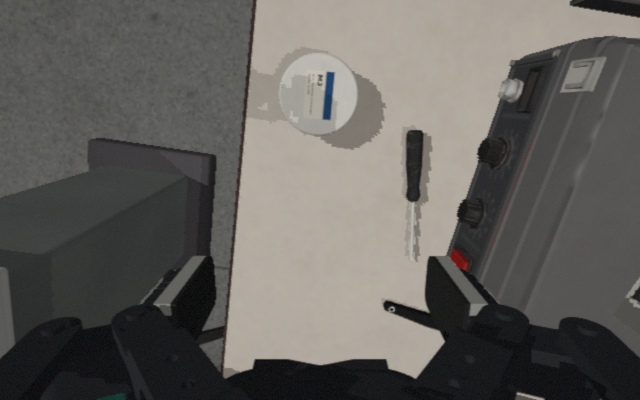

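The large tin is at (318,94), clear of the screwdriver.

Converted, 0.152 m is 6.08, 0.0739 m is 2.956.

```bash
python3 -m inch '[[2, -0.04, 0, 0, 0, 0, 1], [2.956, -0.04, 1.6, 0, 0, 0, 1], [2.956, -0.04, 4, 0, 0, 0, 1], [2.956, -0.04, 5.6, 0, 0, 0, 1], [2.956, -0.04, 6.08, 0, 0, 0, 1], [2.956, -0.04, 6.08, 0, 0, 0, 1], [2.956, -0.04, 6.08, 0, 0, 0, 0.4], [2.956, -0.04, 6.08, 0, 0, 0, 0.4], [2.956, -0.04, 6.08, 0, 0, 0, 0.4], [2.956, -0.04, 6.08, 0, 0, 0, 0.4]]' 60; python3 -m inch '[[0, 0, -0.4, 0, 0, 0, 0.4], [0, 0, -0.8, 0, 0, 0, 0.4]]'
```

```text
time: 38.05
eef_pos: [0.4406, 0.3749, 0.0085]
tcp_rot: [0.652, 0.758, 0.002, 0.001]
contact_force: [-1.4, -0.8, 5.9]
opening: 0.664
finger_force: 64.2
time: 38.3
eef_pos: [0.4389, 0.3738, 0.0263]
tcp_rot: [0.653, 0.758, 0.0, 0.0]
contact_force: [0.2, -0.1, -1.0]
opening: 0.656
finger_force: 64.5
```

Converted, -0.15 m is -6, 0.0073 m is 0.292.

```bash
python3 -m inch '[[0, 0, -2.4, 0, 0, 0, 0.4], [0, 0, -4.8, 0, 0, 0, 0.4], [-1.2, 0, -6, 0, 0, 0, 0.4], [-3.6, 0, -6, 0, 0, 0, 0.4], [-6, 0, -6, 0, 0, 0, 0.4], [-8.4, 0, -6, 0, 0, 0, 0.4], [-10.8, 0, -6, 0, 0, 0, 0.4], [-13.2, 0.12, -6, 0, 0, 0, 0.4], [-15.2, 0.28, -6, 0, 0, 0, 0.4], [-17.2, 0.292, -6, 0, 0, 0, 0.4]]'; python3 -m inch '[[-2, 0, 0, 0, 0, 0, 0.4], [-4, 0, 0, 0, 0, 0, 0.4], [-4.36, 0, 0, 0, 0, 0, 0.4], [-4.36, 0, 0, 0, 0, 0, 0.4], [-4.36, 0, 1.6, 0, 0, 0, 0.4], [-4.36, 0, 3.2, 0, 0, 0, 0.4], [-4.36, 0, 4, 0, 0, 0, 0.4], [-4.36, 0, 4.2, 0, 0, 0, 0.4], [-4.36, 0, 4.2, 0, 0, 0, 0.4]]'
```

```text
time: 39.55
eef_pos: [0.5099, -0.0521, 0.1761]
tcp_rot: [0.653, 0.758, 0.0, 0.0]
contact_force: [-0.1, 0.5, -2.3]
opening: 0.661
finger_force: 65.3
time: 40.67
eef_pos: [0.5264, -0.1573, 0.0709]
tcp_rot: [0.652, 0.758, 0.0, 0.0]
contact_force: [0.7, 0.3, -0.9]
opening: 0.661
finger_force: 65.3
```

Converted, 0.012 m is 0.48, 0.01 m is 0.4.

```bash
python3 -m inch '[[-0.04, 0, 0.24, 0, 0, 0, 0.4], [-0.04, 0, 0.4, 0, 0, 0, 0.4], [-0.04, 0, 0.48, 0, 0, 0, 0.4], [-0.04, 0, 0.48, 0, 0, 0, 0.4], [-0.04, 0, 0.48, 0, 0, 0, 0.4]]'; python3 -m inch '[[0, 0, 0.08, 0, 0, 0, 0.4], [0, 0, 0.08, 0, 0, 0, 0.4], [0, 0, 0.08, 0, 0, 0, 0.4]]'; python3 -m inch '[[0, 0, 0.04, 0, 0, 0, 0.4], [0, 0, 0.04, 0, 0, 0, 0.4], [0, 0, 0.04, 0, 0, 0, 0.4]]'
```

```text
time: 41.3
eef_pos: [0.5263, -0.1592, 0.0585]
tcp_rot: [0.653, 0.758, 0.0, 0.0]
contact_force: [-0.5, 0.3, -1.5]
opening: 0.662
finger_force: 65.3
time: 41.68
eef_pos: [0.5265, -0.1593, 0.0566]
tcp_rot: [0.653, 0.758, 0.0, 0.0]
contact_force: [0.6, -0.6, -0.4]
opening: 0.661
finger_force: 65.4
time: 42.05
eef_pos: [0.5267, -0.1594, 0.0565]
tcp_rot: [0.652, 0.758, -0.0, 0.0]
contact_force: [-0.4, 0.6, 4.8]
opening: 0.658
finger_force: 66.0
```

Contact came at the expected height. Releasing, retreating and checking.

Converted, -0.15 m is -6, -0.12 m is -4.8.

```bash
python3 -m inch '[[0, 0, -0.02, 0, 0, 0, 0.75], [0, 0, -0.02, 0, 0, 0, 0.85], [0, 0, -0.02, 0, 0, 0, 0.9], [0, 0, -1.2, 0, 0, 0, 1], [0, 0, -2.8, 0, 0, 0, 1], [-1.2, 0, -4.8, 0, 0, 0, 1], [-2.8, 0, -6, 0, 0, 0, 1], [-2.8, 0, -6, 0, 0, 0, 1], [-2.8, 0, -6, 0, 0, 0, 1]]';python3 - <<'E'
from h import *
c=shot('wrist','w15.png');st()
for n,z in [('screw_tin',.074),('heatsink',.048),('terminal_long',.024),('terminal_short',.024)]:
  for d in ctrl.masks_of('wrist',n)[:2]:print(n,round(d['conf'],2),maskpose(c,d['region'],z))
a=c['pixels'][:,:,::-1];cv2.imwrite('pics/w15c.png',cv2.resize(a[0:240,170:470],None,fx=2.2,fy=2.2))
E
```

```text
time: 43.18
eef_pos: [0.5359, -0.2276, 0.204]
tcp_rot: [0.653, 0.758, 0.0, -0.001]
contact_force: [-0.7, 0.1, -0.6]
opening: 0.999
finger_force: 0.0
43.225 [ 0.5356 -0.227   0.2033] [[-0.149, 0.989, -0.003], [0.989, 0.149, 0.002], [0.003, -0.003, -1.0]] 0.9987861899957656 0.0187
screw_tin 0.7 [ 5.27700e-01 -1.60500e-01  5.84000e-02  5.84000e-02  7.20594e+01]
heatsink 0.68 [ 5.02000e-01 -1.36000e-01  6.30000e-03  1.07000e-02  4.62886e+01]
terminal_long 0.95 [ 4.58300e-01 -1.21600e-01  1.24000e-02  4.05000e-02  9.86628e+01]
terminal_short 0.78 [ 4.72400e-01 -2.09000e-01  1.27000e-02  3.00000e-02  9.85402e+01]
```

View pics/w15c.png

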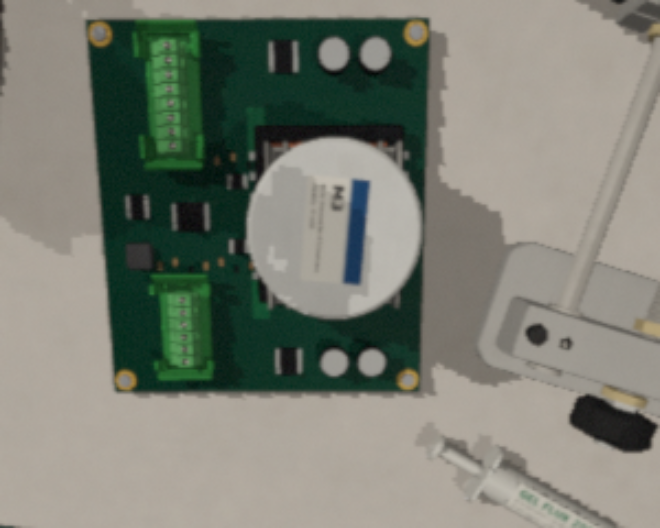

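The tin sits centred on the fins at crop (335,228), both terminals are seated and the gripper is clear. Handing in.

```bash
python3 -c "
from plant import ctrl
print(ctrl.sign_off())"
```

```text
the job is handed in; nothing more can be done
None
```

The drive board is made up and handed in at about 43 s of the 115 s; by the camera checks both terminals are seated and the ceramic, heatsink and large tin are stacked within about 2 mm of centre. The small tin was left alone, and the hand-in returned no verdict.

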